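# Crank the specimen table up

### The job

Take the loose hand crank from its black stand, put it down the round well of the lift unit and, feeling gently for the hidden hex, seat it fully home. Then wind it clockwise until the specimen table is all the way up at its stop, and let go, leaving the crank standing seated in the well. Never force it (a light push of about 10 N and a light turn are enough) and leave the other things on the bench alone.

Things in the scene. Friction and masses are not known exactly. Their poses are not given: they have to be found in the camera images.
- crank: Loose steel crank, about 0.5 kg, upright. Origin: centre of the shank's lower end; z up, x along the arm to the handle. Hex 30 mm across flats (two flats face +x, -x), z 0-20 mm; collar 40 mm diameter, z 20-48, lower rim bevelled 3 mm; neck 16 mm diameter, z 48-72; arm 18 mm wide (y), z 72-94, x -30 to 95; black upright handle 20 mm diameter at x 80, z 94-136, fixed to the arm.
- crank_grip (a point): Centre of the crank's arm straight above the shank, 83 mm above the shank's lower end. Grip the arm's 18 mm width here, fingers closing along the crank's y; free below it down to the collar, 35 mm lower.
- stand: Black block 75 x 75 x 30 mm fixed to the bench, with a round hole 44 mm in diameter, 22 mm deep, in which the crank stands loosely. Origin: centre of its underside. The crank lifts straight out.
- fixture: Grey lift unit fixed to the bench, 130 x 290 x 85 mm. Origin: on its underside, z up. The well is in the higher block at its -y end (110 x 110 mm, 85 mm high), centred 80 mm from the origin; the specimen table is at its +y end.
- well (a point): Centre of the well's mouth, on the top face of the unit's higher block, 85 mm above the bench. Round bore 42 mm in diameter, mouth bevelled 3 mm, 40 mm deep down to the face of the hidden hex drive.
- drive_face (a point): On the well's axis 40 mm below its mouth: top of the drive, with a hex socket 31.2 mm across flats, 16 mm deep (crank home = 56 to 58 mm below the mouth). Its angle is unknown: the crank enters only when turned to match within 4 degrees (every 60), else it rests here. The socket is sprung: pushed, it gives up to 4 mm (5 N rising to 13 N), then is solid; light rubbing does not turn it.
- table_top (a point): Centre of the upper face of the square aluminium specimen table (120 x 120 x 12 mm), which carries a coupon clamp reaching 30 mm above it.
- lift (a joint): Height of the table in m above its lowest: 0 to 0.0084 at the start, 0.0208 at the upper stop, which is hard. Turning the seated crank clockwise seen from above raises it 8 mm per radian, 1.5 to 2.6 rad in all, against 0.2 to 0.3 N m of friction; it stays where it is left, so the crank can be let go and gripped again.
- wrench: Bystander: steel open wrench, 170 mm. Leave alone.
- screwdriver: Bystander: red-handled screwdriver, 180 mm. Leave alone.
- caliper: Bystander: steel caliper with black display, 200 mm. Leave alone.
- hexkey: Bystander: dark L-shaped hex key, 100 mm. Leave alone.
- screw1: Bystander: steel cap screw, 38 mm. Leave alone.
- screw2: Bystander: another steel cap screw, 38 mm. Leave alone.
- postbase: Bystander: upright aluminium post 25 mm diameter, 87 mm tall, on a dark 60 mm disc. Leave alone.
Mind the look-alikes: they are no part of the job. What is shaped like the crank but blue or turquoise is not meant.

How it is judged:
By the outcome, as a careful person would: the job done as asked, in the order asked, and still so for the second after the job is handed in, with the robot touching nothing.
It also fails if it takes over 72 s, if anything falls off the work surface, if the arm or the gripper's body presses on something with over 40 N, if the wrist force passes 120 N, or if a joint passes its speed limit or range.

### The arm

A 7-joint arm with a two-finger parallel gripper is mounted at the origin on the work surface. World frame = base frame: x ahead of the robot, y to its left, z up, the work surface at z = 0. Lengths are in m, angles in rad, forces in N, time in s.
With the tool pointing down it reaches from about 0.425 to 0.875 m from the base axis. Payload 4.7 kg.
Tool frame: the origin (TCP) lies midway between the tips of the shut fingers; the grasp point (between the pads) lies 19 mm behind it; z points along the fingers, y is the line along which they close (so a half turn about z gives the same grasp; the last joint's range is limited). The gripper opens to 87 mm and grips with 3 to 60 N. Pads are 19 mm wide; open, the fingers measure 117 mm over their backs; the gripper's body (75 mm by 190 mm) begins 51 mm behind the grasp point.
Start: joints at [-1.217, 0.321, -0.07, 1.45, 0.023, 1.371, -0.057], TCP at [0.217, 0.613, 0.223] pointing down, gripper open.
Joint ranges: [-2.86, 2.86], [-0.3, 2.09], [-1.38, 1.24], [0.06, 2.45], [-1.56, 4.7], [0.09, 2.05], [-2.69, 2.69]. Speed limits (rad/s): [2.57, 2.57, 3.14, 3.14, 3.14, 3.14, 3.14].

### API

Orientations are given as a rotation vector (axis times angle).
In Python, from bench import ctrl gives the robot as it stands. The module is installed in compiled form; this text tells all that it offers.
- The arm moves only by the shell command python3 -m handwheel 'ROWS' [FORCE]. ROWS is JSON, a list of rows, each a list of 7 numbers: the finger opening in m, from 0 to 0.087, then the shift along the tool's x, y, z in m, then the turn, a rotation vector about the tool's x, y, z in degrees. A call has 1 to 12 rows; each row shifts and turns the commanded pose from where the row before left it, along the tool's axes as they then stand; what a row does not reach is not made up. A row lasts 1/8 s, in which the tool goes at most 62.5 mm and 10.7 degrees, less where a joint would pass 70% of its speed; a pose out of reach is approached as far as the arm can. A call is refused whole if a number of a shift passes 0.0625 or a number of a turn 10.7, either way. A call with a gripper value outside its range is refused whole. The fingers move at their own pace and stop on an object; FORCE is the grip in N (left out, the last holds). Time passes only in rows, so rows that do not move let the fingers close. It gives the time, the measured TCP pose, the force, the opening and the grip force at its end, in the units of the state.
- ctrl.get_state(): the state, without advancing time (a new reading comes with each control period).
- ctrl.get_image(name): name is "scene" or "side" or "wrist"; returns (picture, depth): 480x640x3 uint8, blue, green, red; 480x640 float32, m along the optical axis (not along the pixel's ray), 0 where there is no reading.
- ctrl.camera_info(name): a dict with "intrinsics" (3x3 intrinsics, pixels), "R" (3x3) and "t" (3): a world point X has camera coordinates R X + t. Camera axes: x right, y down, z forward; pixel columns grow to the right and rows downward; lengths in m; the calibration is good to about 2 mm. A picture is of the moment at which its call begins: read the wrist's pose just before it. camera_info takes no time and is no camera call; for the wrist camera it gives the pose at the moment of the call.
- ctrl.close_job(): hands the job in; it is judged then, once.
The state is a dict: "time": time; "joint_positions": joint angles; "qd": joint speeds; "joint_torque": joint torques, N m; "position": TCP position; "tool_rot": TCP orientation; "ft_force": force on the tool from outside, world axes, zero at the start; "torque": the same for the moment, N m; "grip_width": opening from 0.0 (shut) to 1.0 (fully open); "grip_force": force on a finger pad.
Only numpy, scipy, OpenCV 4.12 (cv2) and the standard library are available. Lean on these libraries where they do the work, as an engineer would, in place of code of your own. Each camera call takes 0.05 s, during which the arm holds its last target. There are 200 camera calls.

## Working session

There is one attempt and no reset: what is moved stays moved. The work goes in short steps, Python scripts to look and compute and a shell command to move; the robot and the scene stay as the last step left them, time stands still between calls to the robot, and variables do not carry over. Pictures are saved under pics/ and viewed, at most 10 in all, crops included, and the job is handed in when it is done.

```bash
mkdir -p pics
cat > h.py <<'E'
import numpy as np, cv2
from scipy.spatial.transform import Rotation as R
from bench import ctrl
def grab(n,tag):
    ci=ctrl.camera_info(n); im,d=ctrl.get_image(n); 
    cv2.imwrite(f'pics/{tag}.png',im); np.savez(f'pics/{tag}.npz',im=im,d=d,K=ci['intrinsics'],R=ci['R'],t=ci['t'])
    return im
def load(tag):
    z=np.load(f'pics/{tag}.npz'); return z
def world(z):
    K=z['K'];d=z['d'];v,u=np.mgrid[:480,:640]
    P=np.stack([(u-K[0,2])/K[0,0]*d,(v-K[1,2])/K[1,1]*d,d],-1)
    W=(P-z['t'])@z['R']; W[d==0]=np.nan; return W
E
python3 - <<'E'
from h import *
a=grab('scene','s1');b=grab('side','d1')
s=ctrl.get_state();print({k:np.round(v,3) for k,v in s.items()})
for n in('scene','side','wrist'):
    c=ctrl.camera_info(n);print(n,np.round(-np.array(c['R']).T@c['t'],3),np.round(c['R'],2).tolist())
E
```

```text
{'time': np.float64(0.1), 'joint_positions': array([-1.217,  0.322, -0.07 ,  1.452,  0.023,  1.371, -0.057]), 'qd': array([ 0.001, -0.003,  0.001, -0.003,  0.001,  0.   ,  0.   ]), 'joint_torque': array([-0.0000e+00, -4.9258e+01, -4.0600e-01, -3.1340e+01, -6.4000e-02,
        3.9000e-02,  0.0000e+00]), 'position': array([0.217, 0.612, 0.222]), 'tool_rot': array([-5.310e-01, -3.096e+00,  3.000e-03]), 'ft_force': array([-0.221,  0.364,  0.128]), 'torque': array([-0.014,  0.023, -0.021]), 'grip_force': np.float64(0.0), 'grip_width': np.float64(1.0)}
scene [ 1.291 -0.19   0.73 ] [[0.08, 1.0, 0.01], [0.62, -0.04, -0.78], [-0.78, 0.07, -0.63]]
side [0.443 0.735 0.96 ] [[-1.0, -0.08, -0.0], [-0.05, 0.71, -0.7], [0.06, -0.7, -0.71]]
wrist [0.15  0.636 0.384] [[0.33, 0.94, -0.0], [0.91, -0.32, 0.26], [0.24, -0.09, -0.97]]
```

View pics/s1.png

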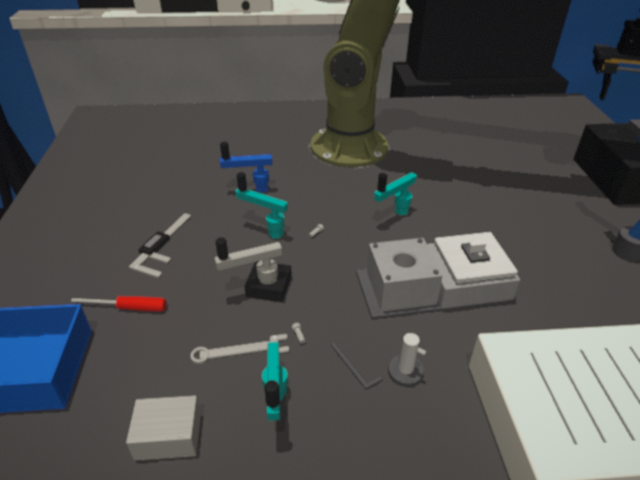

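View pics/d1.png

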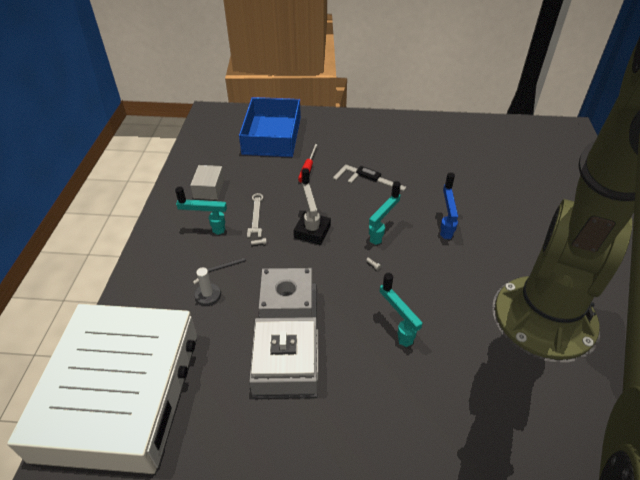

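Scene view: the steel crank stands on the black stand (arm ~248,256, handle 222,250, stand 268,280). Look-alikes are turquoise at (262,205), (398,195) and (274,380), and blue at (248,165). The lift unit's well is at (404,261). In the side view the crank is at (311,205) and the well at (286,289). I choose the steel one on the black stand and will measure it and check a close crop.

Run:
```python
from h import *
ims=[]
for tag,(u0,v0,u1,v1),wb in (('s1',(205,230,300,305),(355,225,525,315)),('d1',(290,160,340,250),(240,260,330,400))):
    z=load(tag);W=world(z);im=z['im']
    P=W[v0:v1,u0:u1];C=im[v0:v1,u0:u1].reshape(-1,3);P=P.reshape(-1,3)
    # heights histogram
    zz=P[:,2]
    print(tag,'max z',np.nanpercentile(zz,[50,90,97,99.5]).round(4))
    m=(zz>0.092)&(zz<0.109)   # arm top
    a=P[m]; r=cv2.minAreaRect((a[:,:2]*1000).astype(np.float32)); print('arm',m.sum(),np.median(a[:,2]).round(4),r)
    h=P[(zz>0.118)]; print('handle',len(h),h.mean(0).round(4), 'ztop',np.nanmax(zz).round(4))
    s=P[(zz>0.026)&(zz<0.034)]; print('standtop',len(s),np.median(s[:,2]).round(4),cv2.minAreaRect((s[:,:2]*1000).astype(np.float32)))
    u0,v0,u1,v1=wb;Q=W[v0:v1,u0:u1].reshape(-1,3)
    b=Q[(Q[:,2]>0.081)&(Q[:,2]<0.089)];print('zs',np.histogram(Q[:,2],bins=np.arange(0,.13,.008)))
    b=b[np.isfinite(b[:,0])]
    print('block',len(b),np.median(b[:,2]),cv2.minAreaRect((b[:,:2]*1000).astype(np.float32)))
u=load('s1')['im'][220:310,200:310];v=load('d1')['im'][155:255,280:350]
cv2.imwrite('pics/c1.png',np.hstack([cv2.resize(u,(440,360),interpolation=2),cv2.resize(v,(252,360),interpolation=2)]))
```

```text
s1 max z [-0.0007  0.0948  0.1085  0.1411]
arm 584 0.0991 ((560.8325805664062, -261.3715515136719), (22.47060203552246, 124.71275329589844), 16.365947723388672)
handle 165 [ 0.5786 -0.3061  0.1338] ztop 0.1441
standtop 615 0.0281 ((499.9237365722656, -214.94674682617188), (75.89383697509766, 183.61166381835938), 74.63721466064453)
zs (array([1206,  877,  423,  450,  445,  475,  535, 1068,  533, 2478, 2339,
         96,   67,   60,    0,    0]), array([0.   , 0.008, 0.016, 0.024, 0.032, 0.04 , 0.048, 0.056, 0.064,
       0.072, 0.08 , 0.088, 0.096, 0.104, 0.112, 0.12 , 0.128]))
block 2259 0.08358399083819443 ((577.3635864257812, 83.11145782470703), (114.3302993774414, 218.26483154296875), 5.982832908630371)
d1 max z [0.0013 0.0559 0.1042 0.1424]
arm 243 0.1014 ((558.1793823242188, -257.4673767089844), (18.871501922607422, 128.32345581054688), 16.720182418823242)
handle 85 [ 0.5717 -0.3003  0.1354] ztop 0.1474
standtop 395 0.0297 ((551.1382446289062, -337.828369140625), (92.07743072509766, 313.970703125), 0.9866139888763428)
zs (array([2667,  394,  135,  139,  137,  207,  292, 1015,  251, 2755, 2128,
        302,   17,   80,    0,    0]), array([0.   , 0.008, 0.016, 0.024, 0.032, 0.04 , 0.048, 0.056, 0.064,
       0.072, 0.08 , 0.088, 0.096, 0.104, 0.112, 0.12 , 0.128]))
block 2101 0.08537541616634775 ((571.88671875, 103.32859802246094), (114.24908447265625, 259.5144348144531), 5.418445110321045)
```

View pics/c1.png

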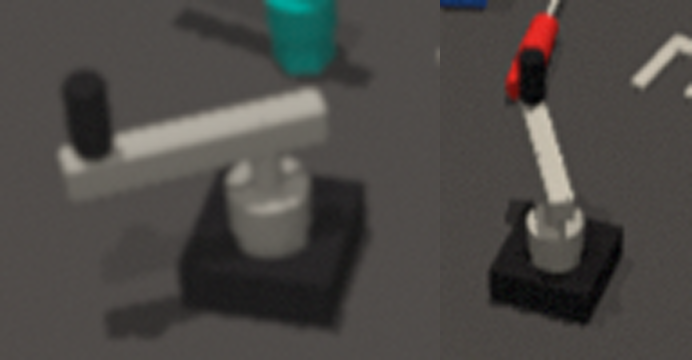

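The crop confirms the bare-steel crank with its black handle in the black stand. In the crop the arm runs (70,175)-(320,105). The arm top measures 0.100 m against 0.102 expected. The shank is near (0.550,-0.228) and the handle direction is about -73.6°.

```bash
cat >> h.py <<'E'
def wellfit(W,zr=(.078,.091),c0=None):
    pass
def to(p,yaw=None):
    """shift in tool axes to world p; turn about tool z to bring tool y to yaw (deg)"""
    s=ctrl.get_state();M=R.from_rotvec(s['tool_rot']).as_matrix()
    d=M.T@(np.array(p)-s['position']);y=np.degrees(np.arctan2(M[1,1],M[0,1]))
    t=None if yaw is None else -((yaw-y+90)%180-90)
    print('pos',s['position'].round(4),'yaw',y.round(2),'tilt',np.degrees(np.arccos(-M[2,2])).round(2),'shift mm',(d*1000).round(1),'turn z',t,'q7',round(float(s['joint_positions'][6]),3))
E
python3 - <<'E'
from h import *
to((.57,.06,.27),16.4)
for tag in('s1','d1'):
    z=load(tag);W=world(z)
    b=(abs(W[...,2]-.085)<.006)&(W[...,1]<.2)&(W[...,1]>-.06)&(abs(W[...,0]-.58)<.15)
    hh=b.astype(np.uint8)*255
    Q=W[b];print(len(Q),np.nanpercentile(Q[:,:2],[1,50,99],axis=0).round(3).tolist())
E
```

```text
pos [0.2165 0.6124 0.2216] yaw 70.53 tilt 0.1 shift mm [-517.3 -403.1  -47.7] turn z 54.13472510420625 q7 -0.057
2461 [[0.527, -0.026], [0.586, 0.04], [0.641, 0.189]]
2524 [[0.516, -0.023], [0.577, 0.059], [0.635, 0.195]]
```

```bash
A=1; python3 -m handwheel '[[0.087,-0.047,-0.0366,-0.0043,0,0,0],[0.087,-0.047,-0.0366,-0.0043,0,0,0],[0.087,-0.047,-0.0366,-0.0043,0,0,0],[0.087,-0.047,-0.0366,-0.0043,0,0,0],[0.087,-0.047,-0.0366,-0.0043,0,0,0],[0.087,-0.047,-0.0366,-0.0043,0,0,0],[0.087,-0.047,-0.0366,-0.0043,0,0,0],[0.087,-0.047,-0.0366,-0.0043,0,0,0],[0.087,-0.047,-0.0366,-0.0043,0,0,0],[0.087,-0.047,-0.0366,-0.0043,0,0,0],[0.087,-0.047,-0.0366,-0.0043,0,0,0]]'
python3 -m handwheel '[[0.087,0,0,0,0,0,10.7],[0.087,0,0,0,0,0,10.7],[0.087,0,0,0,0,0,10.7],[0.087,0,0,0,0,0,10.7],[0.087,0,0,0,0,0,10.7],[0.087,0,0,0,0,0,0.6],[0.087,0,0,0,0,0,0]]'
python3 - <<'E'
from h import *
grab('wrist','w1'); to((.55,-.228,.25),16.4)
E
```

```text
time: 1.48
position: [0.5705, 0.0594, 0.2698]
tool_rot: [-0.53, -3.096, -0.0]
ft_force: [1.1, 0.6, -0.2]
grip_width: 1.0
grip_force: 0.0
time: 2.35
position: [0.5698, 0.061, 0.2696]
tool_rot: [-1.877, -2.519, 0.0]
ft_force: [-1.0, -0.0, -0.2]
grip_width: 0.996
grip_force: 0.0
pos [0.5698 0.061  0.2697] yaw 16.58 tilt 0.01 shift mm [-271.3 -101.4   19.7] turn z 0.17648838656154453 q7 0.196
```

View pics/w1.png

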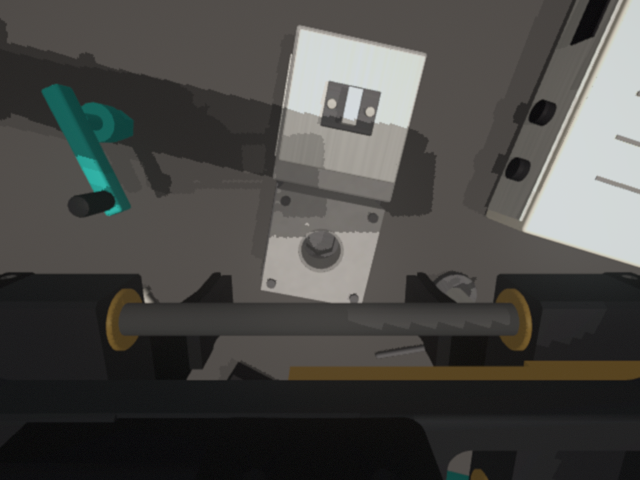

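Wrist view: the well mouth is at (321,249) with something hex-like at its bottom, and the specimen table is above it at (350,110). I'll measure the well and look at the bore.

```bash
cat >> h.py <<'E'
def onplane(z,uv,h):
    K=z['K'];uv=np.atleast_2d(uv).astype(float)
    r=np.c_[(uv[:,0]-K[0,2])/K[0,0],(uv[:,1]-K[1,2])/K[1,1],np.ones(len(uv))]@z['R']
    c=-z['R'].T@z['t'];return c+r*((h-c[2])/r[:,2])[:,None]
def circ(p):
    A=np.c_[2*p,np.ones(len(p))];s=np.linalg.lstsq(A,(p**2).sum(1),rcond=None)[0];return s[:2],np.sqrt(s[2]+s[:2]@s[:2])
def well(tag,seed):
    z=load(tag);W=world(z);v,u=np.mgrid[:480,:640]
    near=(np.hypot(u-seed[0],v-seed[1])<45)
    low=near&~(np.abs(W[...,2]-.085)<.004)
    top=near&(np.abs(W[...,2]-.085)<.004);print('top z',np.median(W[top][:,2]).round(4))
    n,l,st,_=cv2.connectedComponentsWithStats(low.astype(np.uint8));k=l[seed[1],seed[0]]
    c=max(cv2.findContours((l==k).astype(np.uint8),0,1)[0],key=len)[:,0]
    p=onplane(z,c,.085)[:,:2]
    for i in range(4):
        o,r=circ(p);e=np.abs(np.hypot(*(p-o).T)-r);p=p[e<max(.0015,1.5*np.median(e))]
    print(tag,'well',o.round(4),'r',r.round(4),len(p),'bottom z',np.nanmedian(W[seed[1]-4:seed[1]+5,seed[0]-4:seed[0]+5,2]).round(4))
E
python3 - <<'E'
from h import *
well('w1',(321,249))
for t,s in (('s1',(404,261)),('d1',(286,289))):
    try: well(t,s)
    except Exception as e: print(t,e)
z=load('w1');W=world(z)
b=W[(abs(W[...,2]-.085)<.004)&(W[...,1]<.09)];print('blk',cv2.minAreaRect((b[:,:2]*1000).astype(np.float32)))
# rectified views at the mouth plane and the drive plane, 0.25mm/px, +-30mm
o=(.575,.03)
im=load('w1')['im'][205:295,275:365]
g=cv2.convertScaleAbs(cv2.resize(im,(600,600),interpolation=2),alpha=1.5)
cv2.imwrite('pics/c2.png',g)
E
```

```text
top z 0.085
w1 well [0.5793 0.0323] r 0.0202 110 bottom z 0.0294
top z 0.0834
s1 well [0.5858 0.0295] r 0.0207 45 bottom z 0.0605
top z 0.0852
d1 well [0.5797 0.034 ] r 0.0195 44 bottom z 0.0534
blk ((610.87158203125, -4.97308349609375), (186.3249053955078, 597.69580078125), 63.947200775146484)
```

View pics/c2.png

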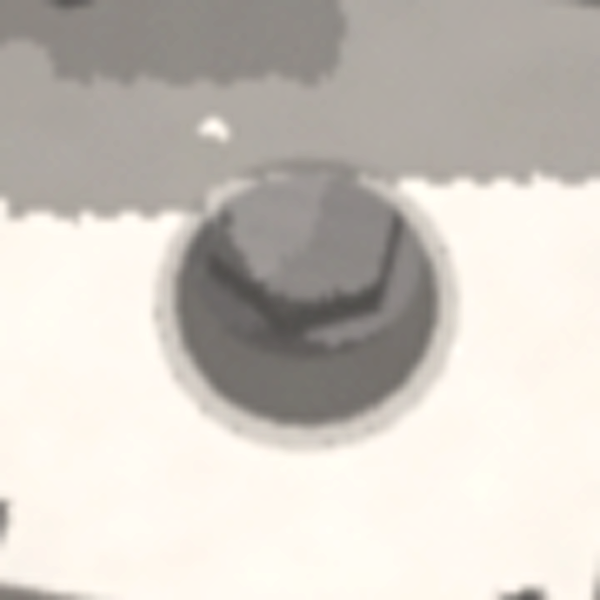

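Crop: the hex socket is visible at the bottom of the bore, with vertices near (205,262), (288,333), (388,305) and (402,222). That gives a drive angle estimate.

Run:
```python
from h import *
z=load('w1')
c=np.array([(205,262),(288,333),(388,305),(402,222)])/(600/90)+[275-.4,205-.4]
p=onplane(z,c,.045)[:,:2];print(p.round(4).tolist())
d=np.diff(p,axis=0);print('edge len',np.hypot(*d.T).round(4),'edge dir mod60',(np.degrees(np.arctan2(d[:,1],d[:,0]))%60).round(1))
m=onplane(z,np.array([(305,305)])/(600/90)+[274.6,204.6],.085);print('mouth centre by eye',m.round(4))
a,b=p[0],p[3];print('mid of opposite-ish',((a+b)/2).round(4))
to((.55,-.228,.25),16.4)
```

```text
[[0.564, 0.023], [0.5815, 0.0148], [0.5968, 0.0246], [0.5947, 0.0396]]
edge len [0.0193 0.0182 0.0151] edge dir mod60 [34.8 32.9 38. ]
mouth centre by eye [[0.5794 0.0316 0.085 ]]
mid of opposite-ish [0.5793 0.0313]
pos [0.5698 0.061  0.2697] yaw 16.58 tilt 0.01 shift mm [-271.3 -101.4   19.7] turn z 0.17648838656154453 q7 0.196
```

```bash
python3 -m handwheel '[[0.087,-0.0535,-0.0169,0.001,0,0,0],[0.087,-0.0535,-0.0169,0.001,0,0,0],[0.087,-0.0535,-0.0169,0.001,0,0,0],[0.087,-0.0535,-0.0169,0.001,0,0,0],[0.087,-0.0535,-0.0169,0.001,0,0,0],[0.087,-0.0535,-0.0169,0.001,0,0,0],[0.087,0,0,0,0,0,0]]'
python3 - <<'E'
from h import *
grab('wrist','w2'); to((.55,-.228,.25),16.4)
E
```

```text
time: 3.28
position: [0.5608, -0.2822, 0.2638]
tool_rot: [1.891, 2.508, -0.006]
ft_force: [-0.0, 0.2, -0.5]
grip_width: 0.997
grip_force: 0.0
pos [ 0.5622 -0.2785  0.2636] yaw 16.21 tilt 0.07 shift mm [51.9  2.4 13.6] turn z -0.19057221972894922 q7 0.855
```

View pics/w2.png

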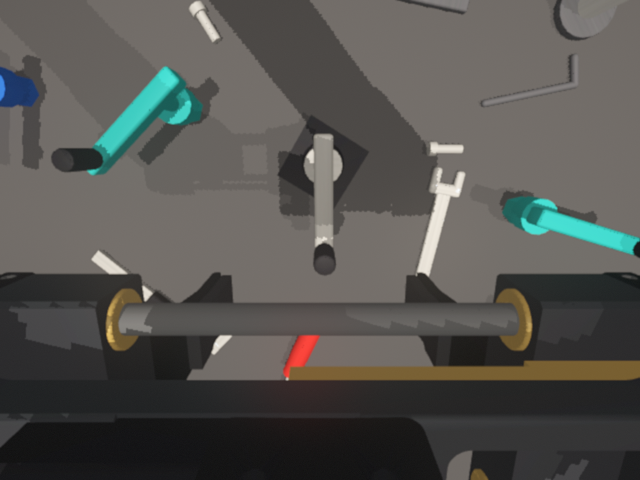

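Wrist view: the crank is seen from above, arm from (322,135) down to the handle at (324,260), standing in the black stand at (322,165). No other items are near the grip.

Run:
```python
from h import *
z=load('w2');W=world(z)
P=W[125:275,295:350].reshape(-1,3);g=z['im'][125:275,295:350].reshape(-1,3).astype(int).sum(1)
a=P[abs(P[:,2]-.101)<.005];r=cv2.minAreaRect((a[:,:2]*1000).astype(np.float32));print('arm',len(a),np.median(a[:,2]).round(4),r)
# axis by pca & centre of width
c=a[:,:2].mean(0);w,V=np.linalg.eigh(np.cov((a[:,:2]-c).T));e=V[:,1]*np.sign(V[0,1]);print('dir',np.degrees(np.arctan2(e[1],e[0])).round(2))
t=(a[:,:2]-c)@e;n=(a[:,:2]-c)@np.array([-e[1],e[0]]);lo=t.min()
mid=(np.percentile(n,1)+np.percentile(n,99))/2
S=c+e*(np.percentile(t,.3)+.030)+mid*np.array([-e[1],e[0]]);print('shank',S.round(4),'width',(np.percentile(n,99)-np.percentile(n,1)).round(4),'len',np.ptp(t).round(4))
h=P[P[:,2]>.125];print('handle',np.median(h,axis=0).round(4),'from S',np.hypot(*(np.median(h,axis=0)[:2]-S)).round(4),h[:,2].max().round(4))
co=P[(abs(P[:,2]-.056)<.004)];print('collar top',len(co),np.median(co,axis=0).round(4),circ(co[:,:2]) if len(co)>20 else '')
yaw=np.degrees(np.arctan2(e[1],e[0]))+90
# grasp point 0.091 -> TCP 19 mm lower
to((S[0],S[1],.160),yaw)
```

```text
arm 2066 0.1019 ((555.6690673828125, -253.54104614257812), (18.343124389648438, 109.80960845947266), 17.461463928222656)
dir -73.47
shank [ 0.5484 -0.2299] width 0.0169 len 0.1096
handle [ 0.5704 -0.3032  0.1433] from S 0.0765 0.146
collar top 446 [ 0.5413 -0.2291  0.0562] (array([ 0.54862854, -0.22925822]), np.float64(0.016264910908028656))
pos [ 0.5622 -0.2785  0.2636] yaw 16.21 tilt 0.07 shift mm [ 50.6   0.5 103.6] turn z -0.32545757340285775 q7 0.855
```

```bash
python3 -m handwheel '[[0.087,0.0255,0,0,0,0,-0.3],[0.087,0.0255,0,0.02,0,0,0],[0.087,0,0,0.05,0,0,0],[0.087,0,0,0.05,0,0,0],[0.087,0,0,0.04,0,0,0],[0.087,0,0,0.02,0,0,0],[0.087,0,0,0.0095,0,0,0],[0.087,0,0,0,0,0,0],[0.087,0,0,0,0,0,0]]'
python3 -c "
from h import *
to((.549,-.2295,.072),16.5)"
```

```text
time: 4.45
position: [0.5501, -0.2271, 0.0759]
tool_rot: [1.873, 2.519, 0.002]
ft_force: [0.3, 0.5, 0.7]
grip_width: 1.001
grip_force: 0.0
pos [ 0.5501 -0.2271  0.0759] yaw 16.74 tilt 0.15 shift mm [-2.  -1.7  3.9] turn z 0.24453562382009864 q7 0.844
```

```bash
python3 -m handwheel '[[0.087,-0.002,-0.0015,0.003,0,0,0],[0.087,0,0,0,0,0,0],[0.03,0,0,0,0,0,0],[0.03,0,0,0,0,0,0],[0.0,0,0,0,0,0,0],[0.0,0,0,0,0,0,0],[0.0,0,0,0,0,0,0],[0.0,0,0,0,0,0,0]]' 40
python3 -c "
from h import *
to((.549,-.2295,.17),16.5)"
```

```text
time: 5.45
position: [0.5481, -0.2291, 0.0713]
tool_rot: [-1.875, -2.521, -0.0]
ft_force: [0.5, -0.7, -0.3]
grip_width: 0.403
grip_force: 0.0
pos [ 0.5481 -0.2291  0.0713] yaw 16.73 tilt 0.0 shift mm [ -0.7   0.8 -98.7] turn z 0.23161938126743564 q7 0.851
```

```bash
python3 -m handwheel '[[0.0,0,0,0,0,0,0],[0.0,0,0,0,0,0,0],[0.0,0,0,0,0,0,0],[0.0,0,0,0,0,0,0],[0.0,0,0,0,0,0,0],[0.0,0,0,0,0,0,0]]'
python3 -c "
from h import *
to((.549,-.2295,.17),16.5)"
```

```text
time: 6.2
position: [0.5482, -0.2291, 0.0714]
tool_rot: [1.874, 2.521, 0.0]
ft_force: [1.7, -0.6, -0.1]
grip_width: 0.199
grip_force: 39.9
pos [ 0.5482 -0.2291  0.0714] yaw 16.74 tilt 0.01 shift mm [ -0.7   0.7 -98.6] turn z 0.23595975621513787 q7 0.851
```

```bash
python3 -m handwheel '[[0.0,0,0,-0.01,0,0,0],[0.0,0,0,-0.03,0,0,0],[0.0,0,0,-0.04,0,0,0],[0.0,0,0,-0.04,0,0,0],[0.0,0,0,0,0,0,0],[0.0,0,0,0,0,0,0]]'
python3 -c "
from h import *
to((.5794,.032,.19),34)"
```

```text
time: 6.95
position: [0.547, -0.2286, 0.19]
tool_rot: [-1.873, -2.519, 0.001]
ft_force: [0.3, 0.6, -4.2]
grip_width: 0.201
grip_force: 39.9
pos [ 0.547  -0.2286  0.19  ] yaw 16.72 tilt 0.14 shift mm [2.403e+02 1.060e+02 2.000e-01] turn z -17.276064999949725 q7 0.785
```

```bash
python3 -m handwheel '[[0,0.02,0.009,0,0,0,0],[0,0.045,0.0198,0,0,0,0],[0,0.045,0.0198,0,0,0,0],[0,0.045,0.0198,0,0,0,0],[0,0.045,0.0198,0,0,0,0],[0,0.03,0.0132,0,0,0,0],[0,0.01,0.0046,0,0,0,-6],[0,0,0,0,0,0,-6],[0,0,0,0,0,0,-5.3],[0,0,0,0,0,0,0],[0,0,0,0,0,0,0]]'
python3 - <<'E'
from h import *
grab('scene','s2');grab('side','d2');grab('wrist','w3')
to((.5794,.032,.19),34)
a=load('s2')['im'][150:320,330:530];b=load('d2')['im'][190:360,210:360]
cv2.imwrite('pics/c3.png',np.vstack([np.hstack([cv2.resize(a,(400,340),interpolation=2),cv2.resize(b,(300,340),interpolation=2)])]))
E
```

```text
time: 8.32
position: [0.5797, 0.0311, 0.1901]
tool_rot: [-1.476, -2.771, 0.002]
ft_force: [-0.3, -0.0, -4.0]
grip_width: 0.202
grip_force: 39.9
pos [0.5803 0.0312 0.191 ] yaw 33.98 tilt 0.04 shift mm [ 1.2 -0.3  1. ] turn z -0.017754024492347753 q7 0.583
```

View pics/c3.png

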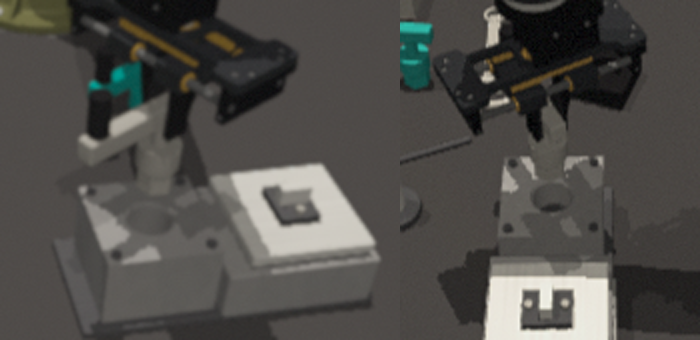

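```bash
python3 -m handwheel '[[0,0.001,0,0.02,0,0,0],[0,0,0,0.012,0,0,0],[0,0,0,0.01,0,0,0],[0,0,0,0.01,0,0,0],[0,0,0,0.005,0,0,0],[0,0,0,0,0,0,0]]'
python3 -c "
from h import *
to((.5794,.032,.118),34)"
```

```text
time: 9.22
position: [0.5798, 0.0321, 0.1341]
tool_rot: [-1.474, -2.774, 0.0]
ft_force: [0.6, -0.1, -3.4]
grip_width: 0.201
grip_force: 39.9
pos [0.5798 0.0321 0.1341] yaw 34.03 tilt 0.02 shift mm [ 0.2 -0.4 16.1] turn z 0.031083146216204227 q7 0.603
```

```bash
python3 -m handwheel '[[0,0,0,0.003,0,0,0],[0,0,0,0.003,0,0,0],[0,0,0,0.002,0,0,0],[0,0,0,0,0,0,0]]'
python3 -m handwheel '[[0,0,0,0.002,0,0,0],[0,0,0,0.002,0,0,0],[0,0,0,0.002,0,0,0],[0,0,0,0,0,0,0]]'
python3 -c "
from h import *
to((.5794,.032,.108),34)"
```

```text
time: 9.72
position: [0.5798, 0.0321, 0.1262]
tool_rot: [-1.474, -2.774, 0.0]
ft_force: [-0.6, -0.4, -3.8]
grip_width: 0.204
grip_force: 39.9
time: 10.22
position: [0.5797, 0.0321, 0.1201]
tool_rot: [-1.474, -2.774, 0.0]
ft_force: [-0.4, -0.5, -4.3]
grip_width: 0.205
grip_force: 39.9
pos [0.5797 0.0321 0.1201] yaw 34.03 tilt 0.02 shift mm [ 0.1 -0.3 12.1] turn z 0.029367116151746586 q7 0.609
```

```bash
python3 -m handwheel '[[0,0,0,0.003,0,0,0],[0,0,0,0.003,0,0,0],[0,0,0,0.003,0,0,0],[0,0,0,0,0,0,0]]'
python3 -m handwheel '[[0,0,0,0.0015,0,0,0],[0,0,0,0.0015,0,0,0],[0,0,0,0,0,0,0]]'
python3 -m handwheel '[[0,0,0,0.001,0,0,0],[0,0,0,0.001,0,0,0],[0,0,0,0,0,0,0]]'
python3 -c "
from h import *
to((.5794,.032,.108),34)"
```

```text
time: 10.72
position: [0.5796, 0.0321, 0.111]
tool_rot: [-1.474, -2.774, 0.001]
ft_force: [0.3, 0.3, -2.9]
grip_width: 0.205
grip_force: 39.9
time: 11.1
position: [0.5798, 0.0322, 0.1083]
tool_rot: [-1.474, -2.774, -0.0]
ft_force: [0.2, 0.2, -4.2]
grip_width: 0.198
grip_force: 39.9
time: 11.48
position: [0.5803, 0.032, 0.1071]
tool_rot: [1.474, 2.774, 0.001]
ft_force: [-0.9, -0.7, 2.5]
grip_width: 0.203
grip_force: 39.9
pos [0.5803 0.032  0.1071] yaw 34.03 tilt 0.05 shift mm [ 0.5 -0.7 -0.9] turn z 0.025821580477384032 q7 0.616
```

```bash
python3 -m handwheel '[[0,0,0,0.0005,0,0,-2],[0,0,0,0,0,0,0]]'
python3 -m handwheel '[[0,0,0,0,0,0,-2],[0,0,0,0,0,0,0]]'
python3 -m handwheel '[[0,0,0,0,0,0,-2],[0,0,0,0,0,0,0]]'
```

```text
time: 11.72
position: [0.5797, 0.0317, 0.1054]
tool_rot: [-1.425, -2.8, 0.001]
ft_force: [-0.1, -0.3, -3.9]
grip_width: 0.203
grip_force: 39.9
time: 11.98
position: [0.5796, 0.0317, 0.1052]
tool_rot: [-1.376, -2.824, 0.002]
ft_force: [0.5, -2.1, -5.1]
grip_width: 0.203
grip_force: 39.9
time: 12.22
position: [0.5796, 0.0317, 0.1053]
tool_rot: [-1.327, -2.847, 0.001]
ft_force: [1.3, -1.3, -5.8]
grip_width: 0.199
grip_force: 39.9
```

```bash
python3 -m handwheel '[[0,0,0,0,0,0,2.5],[0,0,0,0.0015,0,0,0],[0,0,0,0.0015,0,0,0],[0,0,0,0,0,0,0]]'
python3 -m handwheel '[[0,0,0,0.002,0,0,0],[0,0,0,0.002,0,0,0],[0,0,0,0,0,0,0]]'
python3 -c "
from h import *
to((.5797,.0317,.0915),34);print(ctrl.get_state()['torque'])"
```

```text
time: 12.72
position: [0.5798, 0.0319, 0.1028]
tool_rot: [-1.388, -2.818, 0.0]
ft_force: [-0.6, -3.5, -3.2]
grip_width: 0.206
grip_force: 39.9
time: 13.1
position: [0.5798, 0.0319, 0.0985]
tool_rot: [-1.389, -2.818, 0.001]
ft_force: [-0.9, -3.6, -3.5]
grip_width: 0.202
grip_force: 39.9
pos [0.5798 0.0319 0.0985] yaw 37.53 tilt 0.02 shift mm [-0.1 -0.2  7. ] turn z 3.5310878091783167 q7 0.678
[-0.93267788  0.28015728 -0.04603656]
```

```bash
python3 -m handwheel '[[0,-0.0003,-0.0002,0.0015,0,0,0],[0,0,0,0.0015,0,0,0],[0,0,0,0.001,0,0,0],[0,0,0,0,0,0,0]]'
python3 -m handwheel '[[0,0,0,0.001,0,0,0],[0,0,0,0.001,0,0,0],[0,0,0,0,0,0,0]]'
python3 -m handwheel '[[0,0,0,0.001,0,0,0],[0,0,0,0,0,0,0]]'
```

```text
time: 13.6
position: [0.5798, 0.0318, 0.0947]
tool_rot: [-1.389, -2.818, 0.0]
ft_force: [-2.5, -2.4, -2.4]
grip_width: 0.204
grip_force: 39.9
time: 13.98
position: [0.5799, 0.0318, 0.0927]
tool_rot: [-1.389, -2.818, -0.0]
ft_force: [-2.5, -2.2, -3.1]
grip_width: 0.199
grip_force: 39.9
time: 14.22
position: [0.5801, 0.0318, 0.0923]
tool_rot: [1.389, 2.818, 0.001]
ft_force: [-2.6, -2.7, 0.3]
grip_width: 0.203
grip_force: 39.9
```

```bash
python3 -m handwheel '[[0,0,0,0.0005,0,0,0],[0,0,0,0,0,0,0]]'
python3 -m handwheel '[[0,0,0,0.0005,0,0,0],[0,0,0,0,0,0,0]]'
python3 -c "
from h import *
to((.5797,.0317,.0915),34);print(ctrl.get_state()['torque'])"
```

```text
time: 14.48
position: [0.5801, 0.0317, 0.0917]
tool_rot: [1.389, 2.818, 0.001]
ft_force: [-2.5, -3.3, 1.3]
grip_width: 0.2
grip_force: 39.9
time: 14.72
position: [0.5801, 0.0318, 0.0911]
tool_rot: [1.389, 2.818, 0.001]
ft_force: [-3.4, -2.6, 2.9]
grip_width: 0.205
grip_force: 39.9
pos [0.5801 0.0318 0.0911] yaw 37.53 tilt 0.03 shift mm [ 0.2 -0.4 -0.4] turn z 3.53099991947704 q7 0.682
[-0.87259986  0.83055885 -0.02447605]
```

```bash
python3 -m handwheel '[[0,0,0,0,0,0,3],[0,0,0,0,0,0,5],[0,0,0,0,0,0,5],[0,0,0,0,0,0,5],[0,0,0,0,0,0,5],[0,0,0,0,0,0,0]]'
python3 -c "
from h import *
to((.5797,.0317,.0915),34);print(ctrl.get_state()['torque'])"
```

```text
time: 15.48
position: [0.5803, 0.0322, 0.0911]
tool_rot: [1.92, 2.486, 0.001]
ft_force: [-2.1, -2.3, 3.1]
grip_width: 0.201
grip_force: 39.9
pos [0.5803 0.0322 0.0911] yaw 14.64 tilt 0.04 shift mm [-0.4 -0.7 -0.4] turn z -19.361401675249752 q7 0.3
[-0.73661221  0.81422297  0.1663301 ]
```

```bash
python3 -m handwheel '[[0,0,0,0,0,0,5],[0,0,0,0,0,0,5],[0,0,0,0,0,0,5],[0,0,0,0,0,0,5],[0,0,0,0,0,0,5],[0,0,0,0,0,0,5],[0,0,0,0,0,0,5],[0,0,0,0,0,0,5],[0,0,0,0,0,0,5],[0,0,0,0,0,0,0]]'
python3 - <<'E'
from h import *
to((.5797,.0317,.0915),34);print(ctrl.get_state()['torque'])
grab('side','d3');grab('scene','s3')
for t in('d1','d3','s1','s3'):
    W=world(load(t));m=(abs(W[...,0]-.565)<.05)&(W[...,1]>.13)&(W[...,1]<.22)&(W[...,2]>.06)&(W[...,2]<.11)
    print(t,m.sum(),np.percentile(W[m][:,2],[10,30,50,70]).round(4))
E
```

```text
time: 16.73
position: [0.5809, 0.0325, 0.0913]
tool_rot: [2.724, 1.563, 0.004]
ft_force: [-0.1, -1.5, 2.9]
grip_width: 0.201
grip_force: 39.9
pos [0.5809 0.0325 0.0913] yaw -30.3 tilt 0.13 shift mm [-1.3 -0.7 -0.2] turn z -64.30001413998212 q7 -0.443
[-0.36552533  0.34275312  0.15395122]
d1 1972 [0.0758 0.0772 0.0783 0.08  ]
d3 1901 [0.0838 0.0851 0.0861 0.0877]
s1 1569 [0.0745 0.0756 0.0766 0.0791]
s3 1479 [0.0826 0.0837 0.0844 0.0859]
```

```bash
python3 -m handwheel '[[0,0,0,0,0,0,4],[0,0,0,0,0,0,4],[0,0,0,0,0,0,4],[0,0,0,0,0,0,0]]'
python3 -c "
from h import *
print(ctrl.get_state()['torque'])"
python3 -m handwheel '[[0,0,0,0,0,0,4],[0,0,0,0,0,0,4],[0,0,0,0,0,0,4],[0,0,0,0,0,0,0]]'
python3 -c "
from h import *
to((.5797,.0317,.0915),34);print(ctrl.get_state()['torque'])"
```

```text
time: 17.32
position: [0.581, 0.0323, 0.0913]
tool_rot: [2.873, 1.27, 0.004]
ft_force: [1.1, -0.0, 3.6]
grip_width: 0.199
grip_force: 39.9
[-0.2196732  -0.04148101  0.16726104]
time: 17.82
position: [0.5811, 0.0322, 0.0913]
tool_rot: [2.99, 0.963, 0.004]
ft_force: [2.1, -0.2, 2.9]
grip_width: 0.199
grip_force: 39.9
pos [0.5811 0.0322 0.0913] yaw -54.31 tilt 0.15 shift mm [-1.4 -0.4 -0.2] turn z -88.31199365974098 q7 -0.835
[-0.12488046 -0.31260178  0.25033347]
```

```bash
for i in 1; do python3 -m handwheel '[[0,0,0,0,0,0,3],[0,0,0,0,0,0,3],[0,0,0,0,0,0,0]]'; done
python3 -c "
from h import *
to((.5797,.0317,.0915),34);print(ctrl.get_state()['torque'])"
python3 -m handwheel '[[0,0,0,0,0,0,3],[0,0,0,0,0,0,3],[0,0,0,0,0,0,0]]'
python3 -c "
from h import *
to((.5797,.0317,.0915),34);print(ctrl.get_state()['torque'])"
```

```text
time: 18.2
position: [0.581, 0.0321, 0.0913]
tool_rot: [3.037, 0.805, 0.004]
ft_force: [3.1, -0.5, 2.8]
grip_width: 0.2
grip_force: 40.0
pos [0.581  0.0321 0.0913] yaw -60.31 tilt 0.14 shift mm [-1.4 -0.3 -0.2] turn z 85.689561215818 q7 -0.932
[-0.11785771 -0.57283115  0.26108003]
time: 18.58
position: [0.581, 0.032, 0.0913]
tool_rot: [3.075, 0.644, 0.004]
ft_force: [4.8, -1.1, 2.7]
grip_width: 0.203
grip_force: 40.0
pos [0.581  0.032  0.0913] yaw -66.32 tilt 0.14 shift mm [-1.3 -0.2 -0.2] turn z 79.67668287110314 q7 -1.03
[-0.05387976 -0.78484192  0.26600506]
```

```bash
python3 -m handwheel '[[0,0.0005,0.0003,0,0,0,3],[0,0,0,0,0,0,3],[0,0,0,0,0,0,0]]'
python3 -c "
from h import *
print(ctrl.get_state()['torque'])"
python3 -m handwheel '[[0,0,0,0,0,0,3],[0,0,0,0,0,0,3],[0,0,0,0,0,0,0]]'
python3 - <<'E'
from h import *
to((.5797,.0317,.0915),34);print(ctrl.get_state()['torque'])
grab('side','d4');grab('scene','s4')
for t in('d1','d3','d4','s1','s3','s4'):
    W=world(load(t));m=(abs(W[...,0]-.565)<.05)&(W[...,1]>.13)&(W[...,1]<.22)&(W[...,2]>.06)&(W[...,2]<.11)
    print(t,m.sum(),np.percentile(W[m][:,2],[10,30,50,70]).round(4))
E
```

```text
time: 18.95
position: [0.5811, 0.0319, 0.0911]
tool_rot: [-3.104, -0.483, -0.002]
ft_force: [4.3, -0.1, 3.8]
grip_width: 0.202
grip_force: 39.9
[-0.01540255 -0.6527341   0.2352275 ]
time: 19.32
position: [0.5811, 0.0319, 0.0911]
tool_rot: [-3.125, -0.319, -0.002]
ft_force: [4.2, -0.6, 3.4]
grip_width: 0.205
grip_force: 39.9
pos [0.5811 0.0319 0.0911] yaw -78.33 tilt 0.08 shift mm [-1.4 -0.1 -0.4] turn z 67.66710573756026 q7 -1.222
[-0.00941679 -0.82375196  0.28286178]
d1 1972 [0.0758 0.0772 0.0783 0.08  ]
d3 1901 [0.0838 0.0851 0.0861 0.0877]
d4 1902 [0.0904 0.0918 0.0929 0.0942]
s1 1569 [0.0745 0.0756 0.0766 0.0791]
s3 1479 [0.0826 0.0837 0.0844 0.0859]
s4 1448 [0.0892 0.0902 0.091  0.0921]
```

```bash
python3 -m handwheel '[[0,0.0004,0.0002,0,0,0,3],[0,0,0,0,0,0,3],[0,0,0,0,0,0,0]]'
python3 -c "
from h import *
print(ctrl.get_state()['torque'])"
python3 -m handwheel '[[0,0,0,0,0,0,3],[0,0,0,0,0,0,3],[0,0,0,0,0,0,0]]'
python3 -c "
from h import *
to((.5797,.0317,.0915),34);print(ctrl.get_state()['torque'])"
```

```text
time: 19.8
position: [0.5812, 0.0317, 0.091]
tool_rot: [-3.138, -0.154, -0.001]
ft_force: [3.8, 0.3, 3.4]
grip_width: 0.199
grip_force: 39.9
[ 0.05117347 -0.837846    0.24897827]
time: 20.18
position: [0.5813, 0.0316, 0.091]
tool_rot: [-3.141, 0.01, -0.001]
ft_force: [3.3, 0.2, 3.0]
grip_width: 0.2
grip_force: 39.9
pos [0.5813 0.0316 0.091 ] yaw -90.36 tilt 0.04 shift mm [-1.6 -0.  -0.5] turn z 55.6395621236324 q7 -1.414
[ 0.0406698  -0.92058571  0.29383567]
```

Still friction-level torque; continuing in small steps.

```bash
python3 -m handwheel '[[0,0.0003,0,0,0,0,3],[0,0,0,0,0,0,3],[0,0,0,0,0,0,0]]'
python3 -c "
from h import *
print(ctrl.get_state()['torque'])"
python3 -m handwheel '[[0,0,0,0,0,0,2],[0,0,0,0,0,0,2],[0,0,0,0,0,0,0]]'
python3 -c "
from h import *
to((.5797,.0317,.0915),34);print(ctrl.get_state()['torque'])"
```

```text
time: 20.55
position: [0.5814, 0.0316, 0.0909]
tool_rot: [-3.137, 0.174, -0.0]
ft_force: [3.7, -0.3, 3.4]
grip_width: 0.2
grip_force: 39.9
[ 0.07751518 -0.87231691  0.24193788]
time: 20.92
position: [0.5814, 0.0315, 0.0909]
tool_rot: [-3.128, 0.287, -0.001]
ft_force: [3.8, -0.5, 3.9]
grip_width: 0.203
grip_force: 39.9
pos [0.5814 0.0315 0.0909] yaw -100.48 tilt 0.02 shift mm [-1.7  0.2 -0.6] turn z 45.52055343588617 q7 -1.574
[ 0.02905519 -0.90051769  0.29815618]
```

```bash
python3 -m handwheel '[[0,0,0,0,0,0,2],[0,0,0,0,0,0,2],[0,0,0,0,0,0,0]]'
python3 -c "
from h import *
print(ctrl.get_state()['torque'])"
python3 -m handwheel '[[0,0,0,0,0,0,2],[0,0,0,0,0,0,2],[0,0,0,0,0,0,0]]'
python3 - <<'E'
from h import *
to((.5797,.0317,.0915),34);print(ctrl.get_state()['torque'])
grab('side','d5');grab('scene','s5')
for t in('d5','s5'):
    W=world(load(t));m=(abs(W[...,0]-.565)<.05)&(W[...,1]>.13)&(W[...,1]<.22)&(W[...,2]>.06)&(W[...,2]<.11)
    print(t,m.sum(),np.percentile(W[m][:,2],[10,30,50,70]).round(4))
E
```

```text
time: 21.3
position: [0.5813, 0.0315, 0.0909]
tool_rot: [3.116, -0.396, 0.0]
ft_force: [4.4, -0.5, 3.8]
grip_width: 0.199
grip_force: 39.9
[ 0.01004939 -0.97912622  0.20049446]
time: 21.68
position: [0.5814, 0.0315, 0.0909]
tool_rot: [3.101, -0.505, 0.001]
ft_force: [4.6, -0.5, 3.8]
grip_width: 0.2
grip_force: 39.9
pos [0.5814 0.0315 0.0909] yaw -108.51 tilt 0.02 shift mm [-1.7  0.3 -0.6] turn z 37.491257239249705 q7 -1.701
[-0.09508484 -1.05309717  0.2644724 ]
d5 1890 [0.0945 0.096  0.0969 0.0982]
s5 1252 [0.0934 0.0945 0.0953 0.0964]
```

```bash
python3 -m handwheel '[[0,0.0003,0,0,0,0,2],[0,0,0,0,0,0,2],[0,0,0,0,0,0,0]]'
python3 -c "
from h import *
print(ctrl.get_state()['torque'])"
python3 -m handwheel '[[0,0,0,0,0,0,2],[0,0,0,0,0,0,0]]'
python3 -c "
from h import *
print(ctrl.get_state()['torque'])"
python3 -m handwheel '[[0,0,0,0,0,0,2],[0,0,0,0,0,0,0]]'
python3 - <<'E'
from h import *
to((.5797,.0317,.0915),34);print(ctrl.get_state()['torque'])
E
```

```text
time: 22.15
position: [0.5815, 0.0314, 0.0908]
tool_rot: [3.081, -0.613, -0.0]
ft_force: [4.6, -1.2, 4.0]
grip_width: 0.203
grip_force: 39.9
[-0.12214917 -0.91164288  0.27738844]
time: 22.4
position: [0.5815, 0.0314, 0.0908]
tool_rot: [3.07, -0.667, -0.0]
ft_force: [4.5, -1.0, 3.7]
grip_width: 0.2
grip_force: 39.9
[-0.10551737 -0.9703936   0.29039922]
time: 22.65
position: [0.5815, 0.0314, 0.0909]
tool_rot: [3.058, -0.72, 0.0]
ft_force: [4.3, -0.7, 4.1]
grip_width: 0.204
grip_force: 39.9
pos [0.5815 0.0314 0.0909] yaw -116.51 tilt 0.01 shift mm [-1.8  0.5 -0.6] turn z 29.49002978539437 q7 -1.825
[-0.21331741 -0.9430966   0.29601497]
```

```bash
python3 -m handwheel '[[0,0,0,0,0,0,2],[0,0,0,0,0,0,0]]'
python3 -c "
from h import *
print(ctrl.get_state()['torque'])"
python3 -m handwheel '[[0,0,0,0,0,0,2],[0,0,0,0,0,0,0]]'
python3 -c "
from h import *
print(ctrl.get_state()['torque'])"
python3 -m handwheel '[[0,0,0,0,0,0,2],[0,0,0,0,0,0,0]]'
python3 - <<'E'
from h import *
to((.5797,.0317,.0915),34);print(ctrl.get_state()['torque'])
grab('side','d6');grab('scene','s6')
for t in('d6','s6'):
    W=world(load(t));m=(abs(W[...,0]-.565)<.05)&(W[...,1]>.13)&(W[...,1]<.22)&(W[...,2]>.06)&(W[...,2]<.11)
    print(t,m.sum(),np.percentile(W[m][:,2],[10,30,50,70]).round(4))
E
```

```text
time: 22.9
position: [0.5816, 0.0313, 0.0909]
tool_rot: [3.045, -0.774, 0.0]
ft_force: [4.3, -1.2, 3.9]
grip_width: 0.204
grip_force: 39.9
[-0.31711863 -0.92910321  0.28715735]
time: 23.15
position: [0.5815, 0.0314, 0.0909]
tool_rot: [3.031, -0.826, 0.0]
ft_force: [5.0, -2.0, 4.1]
grip_width: 0.201
grip_force: 40.0
[-0.29787107 -0.87069821  0.41394619]
time: 23.4
position: [0.5815, 0.0314, 0.0908]
tool_rot: [3.016, -0.878, 0.0]
ft_force: [3.9, -1.5, 3.9]
grip_width: 0.204
grip_force: 40.4
pos [0.5815 0.0314 0.0908] yaw -122.45 tilt 0.02 shift mm [-1.7  0.7 -0.7] turn z 23.549778077549206 q7 -1.918
[-0.44555676 -0.88126802  0.74906323]
d6 1864 [0.0962 0.0975 0.0986 0.0997]
s6 1247 [0.095  0.0961 0.0968 0.0979]
```

```bash
python3 -m handwheel '[[0,0,0,0,0,0,1],[0,0,0,0,0,0,0],[0,0,0,0,0,0,0]]'
python3 -c "
from h import *
print(ctrl.get_state()['torque'])"
python3 -m handwheel '[[0,0,0,0,0,0,-2],[0,0,0,0,0,0,0],[0,0,0,0,0,0,0],[0.04,0,0,0,0,0,0],[0.06,0,0,0,0,0,0],[0.06,0,0,0,0,0,0],[0.06,0,0,0,0,0,0],[0.06,0,0,0,0,0,0]]'
```

```text
time: 23.88
position: [0.5815, 0.0314, 0.0909]
tool_rot: [3.009, -0.904, 0.0]
ft_force: [3.5, -1.3, 3.3]
grip_width: 0.201
grip_force: 40.8
[-0.45778441 -0.89621704  0.92618071]
time: 24.88
position: [0.5813, 0.0316, 0.0908]
tool_rot: [-3.024, 0.852, 0.001]
ft_force: [-0.7, 0.6, 0.3]
grip_width: 0.65
grip_force: 0.0
```

```bash
python3 -m handwheel '[[0.06,0,0,-0.01,0,0,0],[0.06,0,0,-0.03,0,0,0],[0.06,0,0,-0.05,0,0,0],[0.06,0,0,-0.06,0,0,0],[0.06,-0.04,0,-0.03,0,0,0],[0.06,-0.03,0,0,0,0,0],[0.06,0,0,0,0,0,0],[0.06,0,0,0,0,0,0]]'
python3 - <<'E'
from h import *
grab('side','d7');grab('scene','s7');grab('wrist','w7')
for t in('d7','s7'):
    W=world(load(t));m=(abs(W[...,0]-.565)<.05)&(W[...,1]>.13)&(W[...,1]<.22)&(W[...,2]>.06)&(W[...,2]<.11)
    print(t,m.sum(),np.percentile(W[m][:,2],[10,30,50,70]).round(4))
for t in('d7','s7','w7'):
    W=world(load(t));P=W[(np.hypot(W[...,0]-.58,W[...,1]-.032)<.1)&(W[...,2]>.108)&(W[...,2]<.2)]
    a=P[(P[:,2]>.114)&(P[:,2]<.130)];print(t,'arm',len(a),np.percentile(a[:,2],[20,50,80]).round(4),'top',np.percentile(P[:,2],99).round(4))
a=load('s7')['im'][150:320,330:530];b=load('d7')['im'][190:360,210:360]
cv2.imwrite('pics/c7.png',np.vstack([np.hstack([cv2.resize(a,(400,340),interpolation=2),cv2.resize(b,(300,340),interpolation=2)]),cv2.resize(load('w7')['im'][:260],(700,260))]))
E
```

```text
time: 25.88
position: [0.5222, 0.0677, 0.2712]
tool_rot: [-3.023, 0.852, -0.001]
ft_force: [0.3, -0.8, -0.6]
grip_width: 0.69
grip_force: 0.0
d7 1858 [0.0962 0.0975 0.0985 0.0997]
s7 1421 [0.095  0.096  0.0967 0.0979]
d7 arm 459 [0.1197 0.1223 0.1242] top 0.1661
s7 arm 414 [0.1196 0.1212 0.1222] top 0.1639
w7 arm 2388 [0.1222 0.123  0.1236] top 0.1658
```

View pics/c7.png

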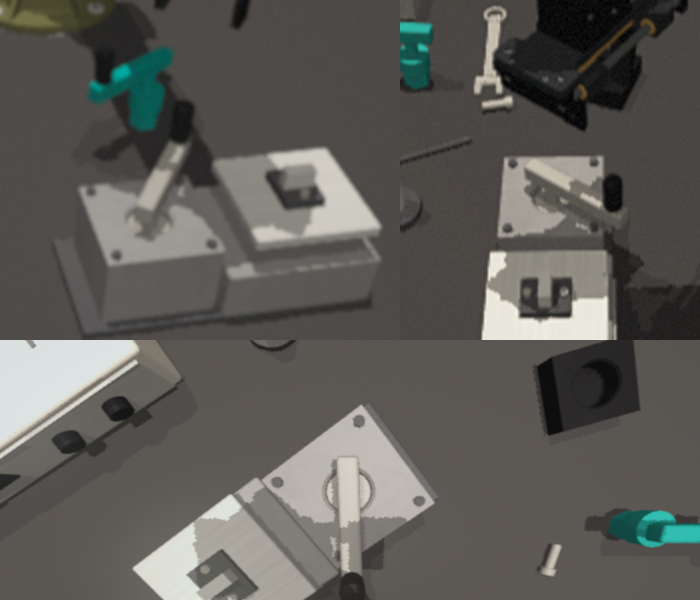

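The crank stands seated in the well (arm top 0.1225 m, shank end about 56 mm below the mouth). The table rose about 20.3 mm and the torque climbed sharply at the stop. The stand is empty, the gripper is clear, and nothing else has moved.

```bash
python3 -c "
from bench import ctrl
print(ctrl.close_job())"
```

```text
the job is handed in; nothing more can be done
None
```

I seated the crank in the well, wound it clockwise until the torque rose at the upper stop (table up about 20 mm), let go and handed the job in at about 26 s; the verdict wasn't shown.

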